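# Close the thinner drum with its keyed stopper

## Task

Close the open blue thinner drum: lift the red tapered stopper out of its grey drip stand and set it into the drum's neck, easing it in gently. Its four white lugs drop into the neck's four notches only at the right angle, and the neck may have been left turned to any angle, so feel for it, and do not let go before the stopper has dropped fully home. Leave it upright and released, and do not disturb the things lying around.

Things in the scene. Friction and masses are not known exactly. Their poses are not given: they have to be found in the camera images.
- stopper: Red tapered plug, 110 mm tall, about 0.2 kg, upright in the drip stand. Origin: centre of its nose (lower end), z up along its axis. Diameter 38 mm at the nose, 51 mm at z 56, flat top at z 60. Four white lugs stick out along +x, +y, -x, -y to radius 43 mm, each 12 mm wide and 12 mm tall (z 44 to 56); any of the four angles fits.
- stopper_grip (a point): Middle of the stopper's red grip bar, on the axis 88 mm above the nose. The bar is 50 mm long along the stopper's x, 24 mm thick along y and spans 60 to 110 mm above the nose: pinch it across y.
- stand: Grey drip stand, fixed: a round tube (outer diameter 80 mm, bore 60 mm) on a 104 mm foot disc, rim 55 mm above the table. Origin: centre of its underside. The stopper hangs in it by its lugs, nose 11 mm above the table, turned to any angle.
- drum: Blue round thinner drum, full and heavy, fixed: diameter 160 mm, shoulder 150 mm high, an open neck in the middle of its top. Origin: centre of its underside, z up. The neck is a black ring with yellow raised rim segments, outer diameter 76 mm, bore 56 mm. Four notches, 18 mm wide and 12 mm deep, cut the yellow rim every 90 degrees. The drum's yaw does not tell the notches' angle.
- neck_mouth (a point): Centre of the neck's mouth at the height of the yellow rim, 190 mm above the table; 75 mm free depth. The notches may stand at any angle, unlike these axes; the neck is too stiff to turn under a lightly pressed stopper. Lugs on the yellow rim: the nose is 44 mm below this point. Fully home (lugs on the notch floors, their tops level with the rim): 56 mm below.
- tape: Bystander: green tape roll lying flat, diameter 90 mm, 24 mm high. Origin: centre of its underside.
- tin_a: Bystander: paint tin with white label, diameter 86 mm, 110 mm tall. Origin: centre of its underside.
- tin_b: Bystander: paint tin with orange label, diameter 86 mm, 110 mm tall. Origin: centre of its underside.
- jar: Bystander: amber jar, diameter 64 mm, 90 mm tall. Origin: centre of its underside.
- brush: Bystander: paint brush lying flat along its x.
- driver: Bystander: screwdriver lying flat along its x.
- letter: Bystander: round black sign letter with white face lying flat, diameter 150 mm, 45 mm high. Origin: centre of its underside.

How it is judged:
On the way, in this order (a step that is already met when the one before it is completed fails the run):
1. the stopper is lifted clear of the drip stand (distance between stopper and stand above 0.075 m), for 0.1 s.
2. the stopper is fully home in the neck while the gripper still holds it (z of stopper in the frame of neck_mouth between -0.06 and -0.053 m and horizontal distance between stopper and neck_mouth below 0.005 m and angle between stopper's own z axis and vertical below 0.07 rad and contact force between stopper and the fingers above 1 N), for 0.1 s.
At the end, for the whole second after the job is handed in: The stopper's nose is 53 to 60 mm below the neck's rim (lugs down in the notches), within 5 mm of the neck's centre, within 4 degrees of upright, at rest; it went home while still held (z of stopper in the frame of neck_mouth between -0.06 and -0.053 m and horizontal distance between stopper and neck_mouth below 0.005 m and angle between stopper's own z axis and vertical below 0.07 rad and linear speed of stopper below 0.01 m/s); the robot touches nothing.
It fails at once if the stopper is forced: more than 45 N between it and the drum (contact force between stopper and drum above 45 N).
It fails at once if a bystander is moved by more than 40 mm (distance of any of tape, tin_a, tin_b, jar, brush, driver, letter from where it was at the start of the episode above 0.04 m).
It also fails if it takes over 64 s, if anything falls off the work surface, if the arm or the gripper's body presses on something with over 40 N, if the wrist force passes 120 N, or if a joint passes its speed limit or range.

## Robot

A 6-joint arm with a two-finger parallel gripper is mounted at the origin on the work surface. World frame = base frame: x ahead of the robot, y to its left, z up, the work surface at z = 0. Lengths are in m, angles in rad, forces in N, time in s.
With the tool pointing down it reaches from about 0.4 to 0.925 m from the base axis. Payload 3.4 kg.
Tool frame: the origin (TCP) lies midway between the tips of the shut fingers; the grasp point (between the pads) lies 19 mm behind it; z points along the fingers, y is the line along which they close (so a half turn about z gives the same grasp; the last joint's range is limited). The gripper opens to 85 mm and grips with 20 to 120 N. Pads are 22 mm wide; open, the fingers measure 114 mm over their backs; the gripper's body (76 mm by 85 mm) begins 54 mm behind the grasp point. The pads swing forward as they close: fully open they stand 13 mm farther back than shut.
Start: joints at [-1.337, 0.307, 1.506, -0, 1.328, -0.073], TCP at [0.174, -0.548, 0.231] pointing down, gripper open.
Joint ranges: [-3.12, 3.12], [-1.05, 2.28], [0.14, 2.33], [-1.42, 4.57], [0.1, 2.73], [-2.68, 2.68]. Speed limits (rad/s): [2.57, 2.57, 3.14, 3.14, 3.14, 3.14].

## Interface

Orientations are given as [roll, pitch, yaw] about the fixed x, y, z axes, in that order (R = Rz(yaw) Ry(pitch) Rx(roll)).
In Python, from station import robot gives the robot as it stands.
- The arm moves only by the tool servo_tool, never from a script. Its argument "deltas" is one flat list of numbers, 7 for each row, row after row: the turn, a rotation vector about the tool's x, y, z in units of 0.12 rad (1.0 is 0.12 rad), then the shift along the tool's x, y, z in units of 0.03 m (1.0 is 0.03 m), then the gripper's target within -1 to 1 (fully open at 1, half-way at 0, shut at -1). A call has 1 to 10 rows; each row shifts and turns the commanded pose from where the row before left it, along the tool's axes as they then stand; what a row does not reach is not made up. A row lasts 1/10 s, in which the tool goes at most 50 mm and 8.59 degrees, less where a joint would pass 70% of its speed; a pose out of reach is approached as far as the arm can. A call with a number of a shift or a turn outside -1 to 1 is refused whole. A call with a gripper value outside its range is refused whole. The fingers move at their own pace and stop on an object; "newtons" is the grip in N (left out, the last holds). Time passes only in rows, so rows that do not move let the fingers close. It gives the time, the measured TCP pose, the force, the opening and the grip force at its end, in the units of the state.
- robot.get_state(): the state, without advancing time (a new reading comes with each control period).
- robot.camera(name): name is "scene" or "top"; returns (picture, depth): 420x560x3 uint8, red, green, blue; 420x560 float32, m along the optical axis (not along the pixel's ray), 0 where there is no reading.
- robot.camera_info(name): a dict with "mtx" (3x3 intrinsics, pixels), "dist" ([k1, k2, p1, p2, k3] as OpenCV has them; the pictures are not rectified), "T" (4x4, takes a point from camera to world coordinates). Camera axes: x right, y up, looking along -z (the intrinsics and any distortion apply to the point x, -y, -z); pixel columns grow to the right and rows downward; lengths in m; the calibration is good to about 2 mm. A picture is of the moment at which its call begins. camera_info takes no time and is no camera call.
- robot.sign_off(): hands the job in; it is judged then, once.
The state is a dict: "time": time; "q": joint angles; "joint_vel": joint speeds; "tau": joint torques, N m; "tcp_pos": TCP position; "tool_rot": TCP orientation; "force": force on the tool from outside, world axes, zero at the start; "moment": the same for the moment, N m; "finger_gap": opening from 0.0 (shut) to 1.0 (fully open); "grasp_force": force on a finger pad.
Only numpy, scipy, OpenCV 4.12 (cv2) and the standard library are available. Lean on these libraries where they do the work, as an engineer would, in place of code of your own. Each camera call takes 0.05 s, during which the arm holds its last target. There are 200 camera calls.

## Working session

There is one attempt and no reset: what is moved stays moved. The work goes in short steps, Python scripts to look and compute and a tool call to move; the robot and the scene stay as the last step left them, time stands still between calls to the robot, and variables do not carry over. Pictures are saved under pics/ and viewed, at most 10 in all, crops included, and the job is handed in when it is done.

Besides the shell and the picture viewer there is one more tool, called in YAML: its name, and indented under it one key for each argument. servo_tool: Moves the arm, as the interface text tells. Its arguments: {"type":"object","properties":{"deltas":{"type":"array"},"newtons":{"type":"number"}},"required":["deltas"]}

```bash
mkdir -p pics; ls; python3 - <<'E'
from station import robot
import cv2,numpy as np
for n in ("scene","top"):
    p,d=robot.camera(n); np.savez("pics/%s0.npz"%n,p=p,d=d); cv2.imwrite("pics/%s0.png"%n,p[:,:,::-1])
    i=robot.camera_info(n); print(n,np.round(i["mtx"],1).tolist(),i["dist"],np.round(i["T"],3).tolist())
s=robot.get_state(); print(s)
E
```

```text
pics
scene [[428.5, 0.0, 280.3], [0.0, 428.5, 207.2], [0.0, 0.0, 1.0]] [-0.12023385  0.          0.          0.          0.        ] [[0.672, -0.553, 0.493, 1.164], [0.74, 0.495, -0.454, -0.496], [0.007, 0.67, 0.742, 0.954], [0.0, 0.0, 0.0, 1.0]]
top [[436.8, 0.0, 278.5], [0.0, 436.8, 218.6], [0.0, 0.0, 1.0]] [-0.08962685  0.          0.          0.          0.        ] [[-0.022, 0.986, -0.168, 0.429], [-0.999, -0.026, -0.022, 0.001], [-0.027, 0.167, 0.986, 1.261], [0.0, 0.0, 0.0, 1.0]]
{'time': 0.1, 'q': array([-1.33650293e+00,  3.07505461e-01,  1.50754482e+00,  3.81405115e-05,
        1.32843775e+00, -7.35082151e-02]), 'joint_vel': array([ 0.00023023, -0.00248154, -0.0025503 ,  0.00161623, -0.00043517,
        0.00074911]), 'tau': array([ 1.96654278e-04, -4.58527994e+01, -2.52607441e+01, -3.53090563e-04,
        5.60076413e-03, -4.70427409e-06]), 'tcp_pos': array([ 0.17404079, -0.54735674,  0.23046824]), 'tool_rot': array([-3.13970512e+00, -1.76108362e-04,  3.07792252e-01]), 'force': array([ 0.67415667,  0.3290603 , -0.05364544]), 'moment': array([ 0.01906098,  0.04510662, -0.04139226]), 'grasp_force': 0.0, 'finger_gap': 1.0002474373713413}
```

View pics/top0.png

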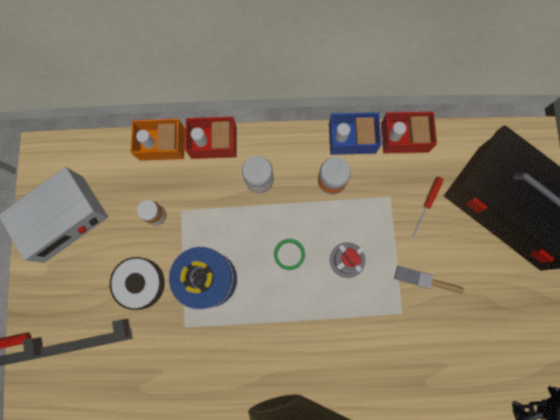

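View pics/scene0.png

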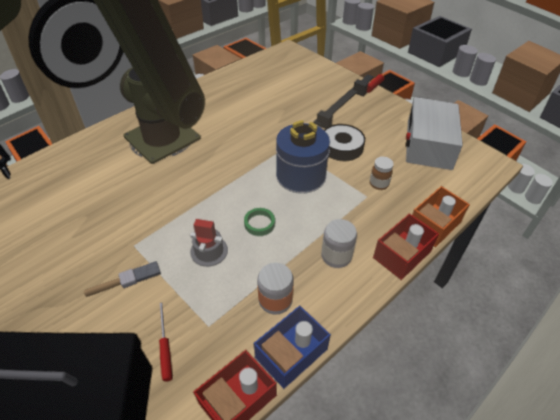

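Top view: stopper in its stand at (350,260), drum neck at (198,278), tape at (290,254), tins at (258,174) and (335,176). The scene view confirms that the stopper is upright and the neck is open. Next I measure the stopper and neck.

```bash
cat > h.py <<'E'
import cv2,numpy as np
from station import robot
def ray(n,uv):
    i=robot.camera_info(n); T=i["T"]
    x=cv2.undistortPoints(np.float64(uv).reshape(-1,1,2),i["mtx"],np.array(i["dist"])).reshape(-1,2)
    d=np.c_[x[:,0],-x[:,1],-np.ones(len(x))]@T[:3,:3].T
    return T[:3,3],d
def on_plane(n,uv,z):
    o,d=ray(n,uv); return o+d*((z-o[2])/d[:,2])[:,None]
def by_depth(n,uv,dep):
    o,d=ray(n,uv); return o+d*dep[:,None]
def mask(p,lo,hi,box):
    m=cv2.inRange(cv2.cvtColor(p,cv2.COLOR_RGB2HSV),np.array(lo),np.array(hi))
    k=np.zeros_like(m); x0,y0,x1,y1=box; k[y0:y1,x0:x1]=m[y0:y1,x0:x1]; return k
def pix(m): v,u=np.nonzero(m); return np.c_[u,v]
E
python3 - <<'E'
from h import *
f=np.load("pics/top0.npz"); p,d=f["p"],f["d"]
def pts(m):
    uv=pix(m); return uv,by_depth("top",uv,d[uv[:,1],uv[:,0]])
# red bar
m=mask(p,(0,120,60),(8,255,255),(325,235,375,285))|mask(p,(170,120,60),(180,255,255),(325,235,375,285))
uv,P=pts(m); print("red",len(uv),uv.mean(0),np.percentile(P[:,2],[5,50,95]))
t=P[P[:,2]>.105]; print("bar top",len(t),t.mean(0)); 
W=on_plane("top",uv[P[:,2]>.105],.121)
r=cv2.minAreaRect(np.float32(W[:,:2]*1000)); print(r, np.ptp(W,0))
m=mask(p,(0,0,150),(180,60,255),(325,240,375,280)); uv,P=pts(m); k=(P[:,2]>.05)&(P[:,2]<.08)
n,l,s,c=cv2.connectedComponentsWithStats(m)
for a,b in zip(s[1:],c[1:]):
    if a[4]>5: print("lug",a[4],b,on_plane("top",[b],.067)[0])
# stand rim grey
a=(np.indices(d.shape)); uv=np.array([(u,v) for u in range(325,375) for v in range(235,285)]); Pa=by_depth("top",uv,d[uv[:,1],uv[:,0]])
k=(Pa[:,2]>.045)&(Pa[:,2]<.06); print("rim",k.sum(),cv2.minEnclosingCircle(np.float32(Pa[k,:2])))
# neck
m=mask(p,(18,120,90),(35,255,255),(170,250,235,310)); uv,P=pts(m); print("yel z",np.percentile(P[:,2],[5,50,95]))
k=P[:,2]>.183; W=on_plane("top",uv[k],.19); (cx,cy),R=cv2.minEnclosingCircle(np.float32(W[:,:2])); print("neck",k.sum(),cx,cy,R)
an=np.degrees(np.arctan2(W[:,1]-cy,W[:,0]-cx))%360
print(np.histogram(an,36,(0,360))[0])
uv=np.array([(u,v) for u in range(160,245) for v in range(235,320)]); Pa=by_depth("top",uv,d[uv[:,1],uv[:,0]])
k=(Pa[:,2]>.14)&(Pa[:,2]<.156); print("shoulder",cv2.minEnclosingCircle(np.float32(Pa[k,:2])))
for nm,(x0,y0,x1,y1) in dict(top_neck=(160,235,240,315),top_stop=(310,220,390,300)).items(): 
    pass
A=cv2.resize(np.hstack([p[235:315,160:240],p[220:300,310:390]]),None,fx=5,fy=5,interpolation=cv2.INTER_CUBIC); cv2.imwrite("pics/crop.png",A[:,:,::-1])
E
```

```text
red 257 [350.64980545 257.82879377] [0.06972753 0.1186981  0.12420637]
bar top 171 [ 0.51643216 -0.16243759  0.13351503]
((515.5650024414062, -163.28955078125), (45.66310501098633, 29.837453842163086), 42.778507232666016) [0.04472055 0.04332221 0.        ]
lug 961 [352.40998959 259.08949011] [ 0.51461356 -0.17128708  0.067     ]
lug 19 [342.15789474 248.        ] [ 0.54568876 -0.14467353  0.067     ]
lug 22 [340.5 265.5] [ 0.49805097 -0.13805199  0.067     ]
lug 19 [358. 268.] [ 0.48999168 -0.18535171  0.067     ]
rim 212 ((0.518095850944519, -0.16572950780391693), 0.04046637937426567)
yel z [0.17580577 0.18926552 0.19312038]
neck 228 0.47165870666503906 0.23118257522583008 0.038802847266197205
[ 8  7  0  0  1  8  9  9 10 12  7  0  0  1 11  9  8  7 11  3  0  0  2 11
 13 11 10 12  7  0  0  2 10  9  9 11]
shoulder ((0.47164610028266907, 0.2319430410861969), 0.08033035695552826)
```

View pics/crop.png

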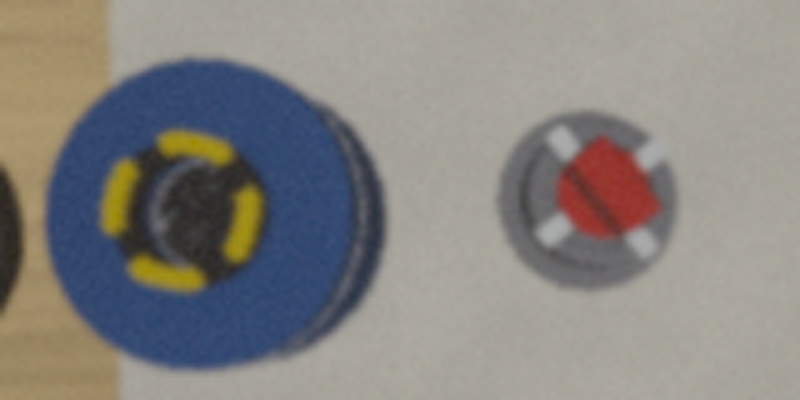

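Crop: the stopper's lugs lie at about 45° in the image, with the bar along the upper-left to lower-right pair. The neck's four notches are clearly visible between the yellow segments. I'll refine the angles and cross-check with the scene camera.

```bash
cat >> h.py <<'E'
from scipy.optimize import least_squares
def neck(n,p,d,box):
    uv=pix(mask(p,(18,120,90),(35,255,255),box)); P=by_depth(n,uv,d[uv[:,1],uv[:,0]])
    W=on_plane(n,uv[P[:,2]>.183],.19)[:,:2]
    # centre: mean radius 33 mm ring
    c=least_squares(lambda c:np.hypot(*(W-c[:2]).T)-c[2],[*W.mean(0),.033],loss="soft_l1",f_scale=.003).x
    a=np.arctan2(*(W-c[:2]).T[::-1]); ph=np.degrees(np.angle(-np.exp(4j*a).sum()))/4
    return len(W),np.round(c,4),"notch deg mod 90",round(ph%90,1)
E
python3 - <<'E'
from h import *
f=np.load("pics/top0.npz"); print(neck("top",f["p"],f["d"],(170,250,235,310)))
g=np.load("pics/scene0.npz"); print(neck("scene",g["p"],g["d"],(280,110,330,155)))
for n,f,b in(("top",f,(325,235,375,285)),("scene",g,(175,205,235,270))):
    p,d=f["p"],f["d"]
    m=mask(p,(0,0,150),(180,60,255),b); uv=pix(m); P=by_depth(n,uv,d[uv[:,1],uv[:,0]]); q=P-[.518,-.165,0]; r=np.hypot(q[:,0],q[:,1])
    k=(P[:,2]>.06)&(P[:,2]<.074)&(r>.027)&(r<.046); a=np.arctan2(q[k,1],q[k,0]); print(n,"lug angle",k.sum(),np.degrees(np.angle(np.exp(4j*a).sum()))/4)
    m=mask(p,(0,120,60),(8,255,255),b)|mask(p,(170,120,60),(180,255,255),b); uv=pix(m); P=by_depth(n,uv,d[uv[:,1],uv[:,0]]); k=P[:,2]>.114
    W=on_plane(n,uv[k],.121)[:,:2]; w,v=np.linalg.eigh(np.cov(W.T)); print("bar",k.sum(),W.mean(0),np.sqrt(w)*12**.5,np.degrees(np.arctan2(v[1,1],v[0,1])))
E
```

```text
(228, array([0.4717, 0.2311, 0.0334]), 'notch deg mod 90', np.float64(32.4))
(154, array([0.4761, 0.226 , 0.0337]), 'notch deg mod 90', np.float64(33.1))
top lug angle 80 36.2043852246471
bar 162 [ 0.51774368 -0.16472204] [0.02434648 0.04588503] -142.85679788325618
scene lug angle 56 36.36457943017979
bar 135 [ 0.5243634  -0.17061624] [0.02502376 0.04603431] -145.9195865134798
```

servo_tool:
  deltas: [0,0,0,0.6,-0.35,0,1,0,0,0,0.95,-0.56,0,1,0,0,0,0.95,-0.56,0,1,0,0,0,0.95,-0.56,0,1,0,0,0,0.95,-0.56,0,1,0,0,0,0.95,-0.56,0,1,0,0,0,0.95,-0.56,0,1,0,0,0,0.95,-0.56,0,1,0,0,0,0.95,-0.56,0,1,0,0,0,0.95,-0.56,0,1]
  newtons: 40

```text
time: 1.1
tcp_pos: [0.3873, -0.3094, 0.231]
tool_rot: [-3.141, 0.0, 0.308]
force: [0.4, -1.1, 0.0]
finger_gap: 0.997
grasp_force: 0.0
```

servo_tool:
  deltas: [0,0,0,0.95,-0.56,0,1,0,0,0,0.95,-0.56,0,1,0,0,0,0.95,-0.56,0,1,0,0,0,0.95,-0.56,0,1,0,0,0,0.95,-0.56,0,1,0,0,0,0.89,-0.49,0,1,0,0,-0.7,0,0,0.3,1,0,0,-0.7,0,0,0.4,1,0,0,-0.7,0,0,0.3,1,0,0,-0.64,0,0,0,1]

```text
time: 2.1
tcp_pos: [0.5168, -0.1646, 0.1993]
tool_rot: [-3.138, 0.002, 0.64]
force: [-0.0, 0.1, 0.2]
finger_gap: 1.002
grasp_force: 0.0
```

servo_tool:
  deltas: [0,0,0,0,0,0,1,0,0,0,0,0,0,1,0,0,0,0,0,0,1]

```text
time: 2.4
tcp_pos: [0.5182, -0.1655, 0.2014]
tool_rot: [3.141, -0.0, 0.635]
force: [-0.5, 0.1, 0.2]
finger_gap: 1.001
grasp_force: 0.0
```

servo_tool:
  deltas: [0,0,0,0,0,0.7,1,0,0,0,0,0,0.8,1,0,0,0,0,0,0.8,1,0,0,0,0,0,0.7,1,0,0,0,0,0,0.6,1,0,0,0,0,0,0.43,1,0,0,0,0,0,0,1,0,0,0,0,0,0,0.3,0,0,0,0,0,0,-0.2,0,0,0,0,0,0,-0.6]
  newtons: 40

```text
time: 3.4
tcp_pos: [0.5189, -0.1657, 0.0814]
tool_rot: [3.14, -0.001, 0.636]
force: [0.7, -0.0, 0.5]
finger_gap: 0.514
grasp_force: 0.0
```

servo_tool:
  deltas: [0,0,0,0,0,0,-1,0,0,0,0,0,0,-1,0,0,0,0,0,0,-1,0,0,0,0,0,0,-1,0,0,0,0,0,0,-1]

```text
time: 3.9
tcp_pos: [0.5188, -0.1658, 0.0813]
tool_rot: [3.14, -0.001, 0.637]
force: [-0.7, -0.3, 5.9]
finger_gap: 0.276
grasp_force: 40.0
```

servo_tool:
  deltas: [0,0,0,0,0,-0.3,-1,0,0,0,0,0,-0.6,-1,0,0,0,0,0,-0.8,-1,0,0,0,0,0,-0.9,-1,0,0,0,0,0,-0.9,-1,0,0,0,0,0,-0.9,-1,0,0,0,0,0,-0.9,-1,0,0,0,0,0,-0.9,-1,0,0,0,0,0,-0.7,-1,0,0,0,0,0,-0.4,-1]

```text
time: 4.9
tcp_pos: [0.5182, -0.1653, 0.3011]
tool_rot: [3.14, -0.001, 0.637]
force: [0.6, 0.4, -2.8]
finger_gap: 0.277
grasp_force: 39.8
```

servo_tool:
  deltas: [0,0,0,0,0,0,-1,0,0,0,0,0,0,-1]

```text
time: 5.1
tcp_pos: [0.5174, -0.1651, 0.2984]
tool_rot: [-3.14, 0.001, 0.637]
force: [0.2, 0.4, -2.9]
finger_gap: 0.276
grasp_force: 39.9
```

servo_tool:
  deltas: [0,0,0,0.24,-0.41,0,-1,0,0,0,0.47,-0.82,0,-1,0,0,0,0.47,-0.82,0,-1,0,0,0,0.47,-0.82,0,-1,0,0,0,0.47,-0.82,0,-1,0,0,0,0.47,-0.82,0,-1,0,0,0,0.47,-0.82,0,-1,0,0,0,0.47,-0.82,0,-1,0,0,0,0.47,-0.82,0,-1,0,0,0,0.47,-0.82,0,-1]

```text
time: 6.1
tcp_pos: [0.4853, 0.104, 0.2979]
tool_rot: [-3.139, 0.003, 0.637]
force: [0.2, -0.2, -3.1]
finger_gap: 0.278
grasp_force: 39.7
```

servo_tool:
  deltas: [0,0,0,0.47,-0.82,0,-1,0,0,0,0.47,-0.82,0,-1,0,0,0,0.47,-0.82,0,-1,0,0,0,0.47,-0.82,0,-1,0,0,0,0.27,-0.45,0,-1,0,0,0.3,0,0,0,-1,0,0,0.27,0,0,0,-1,0,0,0,0,0,0,-1,0,0,0,0,0,0,-1,0,0,0,0,0,0,-1]

```text
time: 7.1
tcp_pos: [0.4722, 0.2303, 0.2991]
tool_rot: [-3.141, 0.001, 0.568]
force: [-0.0, 0.3, -2.6]
finger_gap: 0.278
grasp_force: 39.9
```

```bash
python3 - <<'E'
from h import *
for n,b in (("top",(150,215,260,335)),("scene",(240,30,380,160))):
    p,d=robot.camera(n); np.savez("pics/%s1.npz"%n,p=p,d=d); x0,y0,x1,y1=b
    cv2.imwrite("pics/%s1.png"%n,cv2.resize(p[y0:y1,x0:x1,::-1],None,fx=4,fy=4,interpolation=cv2.INTER_CUBIC))
    q=p
s=robot.get_state(); print(s["tcp_pos"],s["tool_rot"],s["force"])
E
```

```text
[0.47232943 0.23032687 0.2992901 ] [-3.14153653e+00  2.91259477e-04  5.68156115e-01] [-0.04499699 -0.55858687 -2.28829215]
```

View pics/scene1.png

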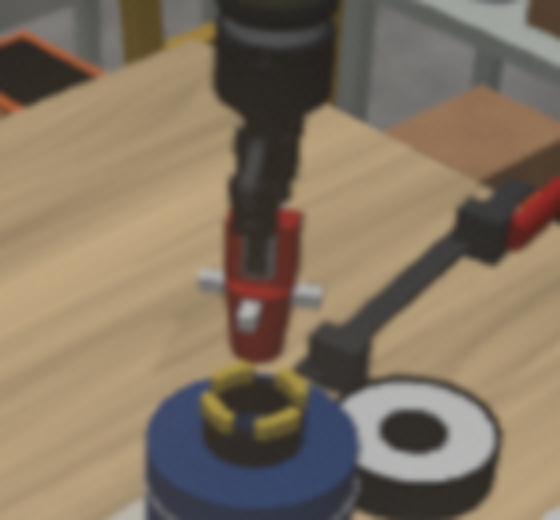

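The stopper hangs upright over the neck (nose at crop (258,350), mouth at (255,395)), and its lugs look aligned with the notches. I'll descend to just above the rim.

servo_tool:
  deltas: [0,0,0,0,0,0.4,-1,0,0,0,0,0,0.6,-1,0,0,0,0,0,0.6,-1,0,0,0,0,0,0.5,-1,0,0,0,0,0,0.3,-1,0,0,0,0,0,0.17,-1,0,0,0,0,0,0,-1,0,0,0,0,0,0,-1]

```text
time: 8.0
tcp_pos: [0.4728, 0.2307, 0.2227]
tool_rot: [3.141, -0.001, 0.568]
force: [-0.4, 0.5, -3.2]
finger_gap: 0.278
grasp_force: 39.9
```

servo_tool:
  deltas: [0,0,0,0,0,0.05,-1,0,0,0,0,0,0.05,-1,0,0,0,0,0,0.05,-1,0,0,0,0,0,0.05,-1,0,0,0,0,0,0,-1]

```text
time: 8.5
tcp_pos: [0.4722, 0.2305, 0.2161]
tool_rot: [-3.142, 0.0, 0.568]
force: [-0.1, 0.1, -2.4]
finger_gap: 0.274
grasp_force: 39.9
```

servo_tool:
  deltas: [0,0,0,0,0,0.05,-1,0,0,0,0,0,0.05,-1,0,0,0,0,0,0,-1]

```text
time: 8.8
tcp_pos: [0.4722, 0.2305, 0.213]
tool_rot: [-3.142, 0.001, 0.568]
force: [0.6, -0.0, -2.7]
finger_gap: 0.275
grasp_force: 39.9
```

No contact yet, and it is already below rim-contact height. Continuing in small steps.

servo_tool:
  deltas: [0,0,0,0,0,0.05,-1,0,0,0,0,0,0.05,-1,0,0,0,0,0,0,-1]

```text
time: 9.1
tcp_pos: [0.4722, 0.2305, 0.21]
tool_rot: [-3.141, 0.001, 0.568]
force: [0.2, 0.4, -3.7]
finger_gap: 0.278
grasp_force: 39.9
```

servo_tool:
  deltas: [0,0,0,0,0,0.05,-1,0,0,0,0,0,0.05,-1,0,0,0,0,0,0,-1]

```text
time: 9.4
tcp_pos: [0.4722, 0.2305, 0.207]
tool_rot: [-3.141, 0.001, 0.568]
force: [-0.0, -0.9, -2.2]
finger_gap: 0.275
grasp_force: 39.9
```

servo_tool:
  deltas: [0,0,0,0,0,0.04,-1,0,0,0,0,0,0.04,-1,0,0,0,0,0,0,-1]

```text
time: 9.7
tcp_pos: [0.4722, 0.2305, 0.2047]
tool_rot: [-3.141, 0.0, 0.568]
force: [-0.0, -0.8, -3.0]
finger_gap: 0.275
grasp_force: 39.9
```

servo_tool:
  deltas: [0,0,0,0,0,0.03,-1,0,0,0,0,0,0,-1]

```text
time: 9.9
tcp_pos: [0.4725, 0.2306, 0.2043]
tool_rot: [3.142, -0.0, 0.568]
force: [-0.2, -0.1, -0.2]
finger_gap: 0.277
grasp_force: 40.0
```

servo_tool:
  deltas: [0,0,0,0,0,0.03,-1,0,0,0,0,0,0,-1,0,0,0,0,0,0,-1]

```text
time: 10.2
tcp_pos: [0.4725, 0.2306, 0.2042]
tool_rot: [3.141, -0.001, 0.568]
force: [-2.2, -0.7, 5.0]
finger_gap: 0.276
grasp_force: 41.0
```

It stops firmly at home depth (nose about 56 mm below the rim). Now release and retreat.

servo_tool:
  deltas: [0,0,0,0,0,0,-0.3,0,0,0,0,0,0,0,0,0,0,0,0,0,0.4,0,0,0,0,0,0,0.7,0,0,0,0,0,0,0.7,0,0,0,0,0,0,0.7,0,0,0,0,0,0,0.7]

```text
time: 10.9
tcp_pos: [0.4724, 0.2306, 0.203]
tool_rot: [-3.142, 0.0, 0.568]
force: [0.8, 0.4, -0.6]
finger_gap: 0.849
grasp_force: 0.0
```

servo_tool:
  deltas: [0,0,0,0,0,-0.2,0.7,0,0,0,0,0,-0.5,0.7,0,0,0,0,0,-0.8,0.7,0,0,0,0,0,-0.9,0.7,0,0,0,0,0,-0.8,0.7,0,0,0,-0.6,0.7,-0.4,0.7,0,0,0,-0.6,0.8,0,0.7,0,0,0,-0.6,0.8,0,0.7,0,0,0,-0.3,0.4,0,0.7,0,0,0,0,0,0,0.7]

```text
time: 11.9
tcp_pos: [0.4626, 0.1267, 0.3118]
tool_rot: [3.141, -0.0, 0.566]
force: [-0.5, 0.0, -0.5]
finger_gap: 0.851
grasp_force: 0.0
```

```bash
python3 - <<'E'
from h import *
p,d=robot.camera("scene"); x0,y0,x1,y1=240,60,380,165
cv2.imwrite("pics/end.png",cv2.resize(p[y0:y1,x0:x1,::-1],None,fx=4,fy=4,interpolation=cv2.INTER_CUBIC))
b=(270,60,340,160); m=mask(p,(0,120,60),(8,255,255),b)|mask(p,(170,120,60),(180,255,255),b); uv=pix(m); P=by_depth("scene",uv,d[uv[:,1],uv[:,0]])
k=np.hypot(P[:,0]-.474,P[:,1]-.229)<.05;print("top z",np.percentile(P[k,2],[50,95,99]),"expected .244"); s=robot.get_state();print(s["tcp_pos"],s["force"],s["finger_gap"])
E
```

```text
top z [0.22321261 0.24540219 0.24647296] expected .244
[0.46290339 0.12786114 0.31165058] [-0.76618499  0.83278836 -0.28361918] 0.8481432933014097
```

View pics/end.png

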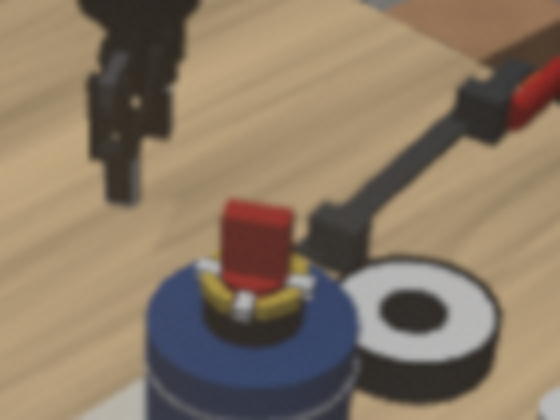

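The lugs sit in the notches level with the rim (crop (243,305), (300,285)), the stopper is upright, and the gripper is clear.

```bash
python3 -c "
from station import robot
print(robot.sign_off())"
```

```text
the job is handed in; nothing more can be done
None
```

The stopper is fully home in the drum's neck, upright and released with the arm clear; the job was handed in at about 12 s (no verdict was returned).

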